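Stand the fallen dropper bottle up in its lane

ROBOT

A 7-joint arm with a two-finger parallel gripper is mounted at the origin on a cart in front of the work surface, level with it; the furniture and walls round the work are solid. World frame = base frame: x ahead of the robot, y to its left, z up, the work surface at z = 0. Lengths are in mm, angles in rad, forces in N, time in s.
With the tool pointing down it reaches from about 400 to 875 mm from the base axis. Payload 4.4 kg.
Tool frame: the origin (TCP) lies at the very end of the fingers, on their centre line; the grasp point (between the pads) lies 19 mm behind it; z points along the fingers, x is the direction in which the jaws open and shut, and the axes are right-handed (so a half turn about z gives the same grasp; the last joint's range is limited). The gripper opens to 85 mm and grips with 20 to 120 N. Pads are 22 mm wide; open, the fingers measure 114 mm over their backs; the gripper's body (76 mm by 85 mm) begins 54 mm behind the grasp point. The pads swing forward as they close: fully open they stand 13 mm farther back than shut.
Start: joints at [1.244, 0.628, 0.038, 1.517, -0.027, 0.996, -0.02], TCP at [167.632, -628.026, 231.313] pointing down, gripper open.
Joint ranges: [-3.06, 3.06], [-0.37, 2.12], [-1.25, 1.32], [0.18, 2.47], [-1.1, 4.24], [0.23, 1.98], [-2.94, 2.94]. Speed limits (rad/s): [2.57, 2.57, 3.14, 3.14, 3.14, 3.14, 3.14].

INTERFACE

Orientations are given as [roll, pitch, yaw] about the fixed x, y, z axes, in that order (R = Rz(yaw) Ry(pitch) Rx(roll)).
In Python, from cell import ctrl, get_image, job, models gives the robot as it stands.
- The arm moves only by the tool move_arm, never from a script. Its argument "moves" is a list that holds one entry, the list of rows, each a list of 6 numbers: the shift along the tool's x, y, z in m, then the turn, a rotation vector about the tool's x, y, z in rad. A call has 1 to 20 rows; each row is the pose to reach, as a shift and turn from the pose commanded when the call began, along the tool's axes at that moment; what a row does not reach only later rows make up. A row lasts 1/8 s, in which the tool goes at most 62.5 mm and 10.7 degrees, less where a joint would pass 70% of its speed; a pose out of reach is approached as far as the arm can. A call with a gripper value outside its range is refused whole. "jaw" is the opening, from 0 (shut) to 1 (fully open), set as the call begins (left out, the last holds). The fingers move at their own pace and stop on an object; the grip force is fixed at half the most. Time passes only in rows, so rows that repeat a pose let the fingers close. It gives the time, the measured TCP pose, the force and the opening at its end, in the units of the state.
- ctrl.read_state(): the state, without advancing time (a new reading comes with each control period).
- get_image(name): name is "side" or "top"; returns a dict with "color" (480x640x3 uint8, blue, green, red), "fov_y" (degrees; the focal length in pixels is half the picture's height over the tangent of half this angle, whatever the lens; pixels are square), "cx", "cy" (the principal point, pixels), "origin" and "orientation" of the camera in the world. Camera axes: x right, y up, looking along -z (the intrinsics and any distortion apply to the point x, -y, -z); pixel columns grow to the right and rows downward; lengths in mm; the calibration is good to about 2 mm. A picture is of the moment at which its call begins. There is no depth.
- job.finish_job(): hands the job in, once; it reports no verdict.
Trained networks look in the newest picture that a camera, given by its name, has taken for a name from the list of things; names that differ only in an ending like _2 or _b are one class to them, and where a whole thing is asked for, a point or a joint stands for the part that bears it (a point fixed in the world has none). Each returns a list of dicts, best first, with "score" (0 to 1); they miss things now and then, are a little off and sometimes report something else, mostly with a low value. They report only what shows in the picture. A call takes as long as a camera call. They do not tell look-alikes from the thing itself.
- models.cut_out(camera, thing): "pixels" (480x640 bool, what is visible of it) and "uv" ([column, row] in pixels, amid what is visible of it).
- models.place_of(camera, thing): "uv" ([column, row] in pixels: a listed point, or the origin of a listed thing).
The state is a dict: "clock": time; "qpos": joint angles; "qd": joint speeds; "tau": joint torques, N m; "eef_pos": TCP position; "tool_rot": TCP orientation; "force": force on the tool from outside, world axes, zero at the start; "torque": the same for the moment, N m; "width": finger opening in mm.
Only numpy, scipy, OpenCV 4.12 (cv2) and the standard library are available. Lean on these libraries where they do the work, as an engineer would, in place of code of your own. Each camera call takes 0.05 s, during which the arm holds its last target.

TASK

One of the three dropper bottles in the grey tray has fallen over. Stand it upright on its base in the empty ring it is lying across, and let go of it. Leave the two standing bottles where they are.

Things in the scene. Friction and masses are not known exactly. Their poses are not given: they have to be found in the camera images.
- tipped_center (a point): Dropper bottle lying in the tray: brown glass, black rubber bulb cap, 33 mm in diameter, 102 mm long, 0.07 kg. The body is a cylinder over the 70 mm next to the base, then a shoulder 24 mm and a bulb 13 mm wide. The point lies on its axis half-way along, 51 mm from the base. Its z axis runs from base to cap: at the start level, roughly to the tray's +y; straight up when it stands.
- standing_a_center (a point): A standing dropper bottle of the same kind (33 mm in diameter, 102 mm tall) in another ring of the tray. The point lies on its axis half-way up, 51 mm above its base; z runs from base to cap.
- standing_b_center (a point): The other standing dropper bottle, of the same kind; point and axes as for the first.
- lane: Low grey tray, fixed, 310 mm long (x axis), 170 mm wide (y axis). Origin: centre of its underside; floor 6 mm and rim 12 mm above that. Three flat dark rings, 66 mm in diameter, in file on the floor at x = -95, 0, +95 mm, y = 0. The standing bottles are in two of them; the tipped one lies across the third (which one varies), its middle within 15 mm of the ring's centre.
Things that resemble listed ones, but are neither listed nor needed, are in the scene too. What is shaped like the part that bears standing_b_center but orange is not meant. Leave any yellow look-alike of the part that bears tipped_center alone.

How it is judged (in metres and radians):
At the end, for the whole second after the job is handed in: The tipped bottle stands on its base on the tray floor within 10 degrees of upright, cap up, its axis within 18 mm of the centre of the empty ring along and across the tray; both other bottles still stand within 10 degrees of upright and 15 mm of where they were (angle between each of tipped_center, standing_a_center, standing_b_center's own z axis and vertical below 0.175 rad and y of tipped_center in the frame of lane between -0.018 and 0.018 m and z of tipped_center in the frame of lane between 0.051 and 0.063 m and (x of tipped_center in the frame of lane between -0.113 and -0.077 m or x of tipped_center in the frame of lane between -0.018 and 0.018 m or x of tipped_center in the frame of lane between 0.077 and 0.113 m) and distance of each of standing_a_center, standing_b_center from where it was at the start of the episode below 0.015 m); the robot touches nothing.
It fails at once if a standing bottle is knocked over or pushed far out of its place (angle between any of standing_a_center, standing_b_center's own z axis and vertical above 0.5 rad or distance of any of standing_a_center, standing_b_center from where it was at the start of the episode above 0.03 m).
It also fails if it takes over 48 s, if anything falls off the work surface, if the arm or the gripper's body presses on something with over 40 N, if the wrist force passes 120 N, or if a joint passes its speed limit or range.

## Working session

There is one attempt and no reset: what is moved stays moved. The work goes in short steps, Python scripts to look and compute and a tool call to move; the robot and the scene stay as the last step left them, time stands still between calls to the robot, and variables do not carry over. Pictures are saved under pics/ and viewed, and the job is handed in when it is done.

Besides the shell and the picture viewer there is one more tool, called after ">>>" as name([rows], argument=value, ...), one row to a line, values as JSON. move_arm: Moves the arm, as the interface text tells. Its arguments: {"type":"object","properties":{"moves":{"type":"array","items":{"type":"array","items":{"type":"array","items":{"type":"number"}}}},"jaw":{"type":"number"}},"required":["moves"]}

```bash
ls; mkdir -p pics
python3 - <<'E'
from cell import ctrl,get_image,job,models
import cv2
for n in("side","top"):
    im=get_image(n); cv2.imwrite(f"pics/{n}0.png",im["color"]); print(n,{k:v for k,v in im.items() if k!="color"})
    for t in("tipped_center","standing_a_center","lane"):
        print(t,[(round(d["score"],2),[round(float(x),1) for x in d["uv"]]) for d in models.place_of(n,t)])
print(ctrl.read_state())
E
```

```text
pics
side {'fov_y': 56.870080381915535, 'cx': 323.3091876824012, 'cy': 237.1085143528735, 'origin': array([ 287.76445687, -406.49522628,  578.84145999]), 'orientation': array([ 0.93907753,  0.00271513, -0.50549665])}
tipped_center [(0.67, [318.0, 285.1]), (0.61, [265.8, 239.5]), (0.28, [357.4, 253.6])]
standing_a_center [(0.85, [269.7, 289.4])]
lane [(0.93, [317.5, 296.7])]
top {'fov_y': 45.72085079415976, 'cx': 309.23764684156333, 'cy': 234.71575303909586, 'origin': array([552.85565213, 194.84933024, 915.84110999]), 'orientation': array([ 0.0623234 ,  0.03032911, -1.5929189 ])}
tipped_center [(0.79, [250.9, 273.5]), (0.75, [367.1, 258.4])]
standing_a_center [(0.73, [373.9, 317.8])]
lane [(0.64, [366.4, 263.0])]
{'clock': 0.4, 'qpos': array([ 1.24418132,  0.62857981,  0.03849041,  1.51751062, -0.02701193,
        0.99628757, -0.0199981 ]), 'qd': array([-0.00075863, -0.00322195,  0.00049923, -0.0010359 ,  0.00231796,
       -0.00039629, -0.00176255]), 'tau': array([-1.62937584e-03, -5.62666512e+01,  1.22337531e+00, -1.93479252e+01,
        1.07396024e-02,  4.33029811e-03, -5.18787701e-06]), 'eef_pos': array([ 167.62919315, -627.94829067,  231.16115832]), 'tool_rot': array([-3.14155589e+00,  2.67893694e-04, -1.31000565e+00]), 'force': array([-0.7911914 ,  0.02926695, -0.86832944]), 'torque': array([ 0.01552325, -0.00769107,  0.04672328]), 'width': 85.47122946073715}
```

View pics/side0.png

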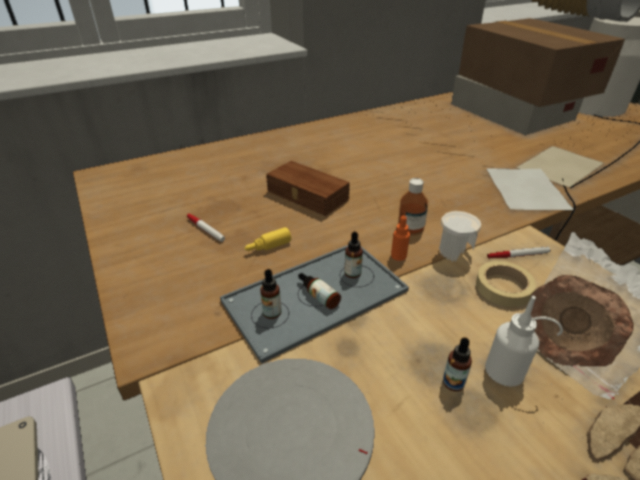

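View pics/top0.png

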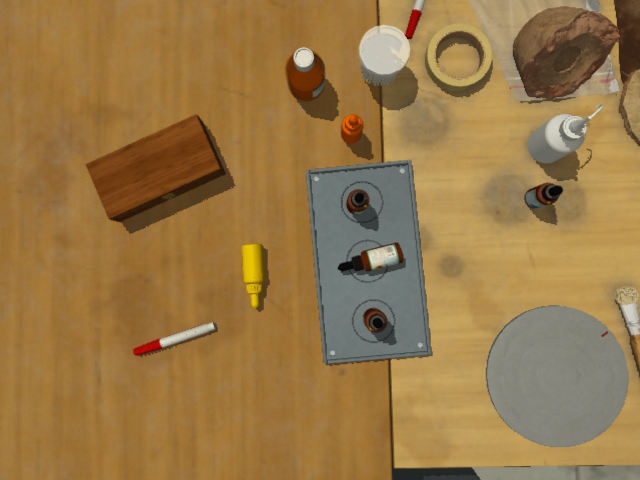

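Candidates for the tipped bottle, by pixel:
- Brown bottle lying in the tray: top (370,258), side (322,290). This fits the description.
- Yellow look-alike: top (252,270), side (268,241).
- Orange standing bottle: top (351,127).
- Blue-label dropper outside the tray: top (543,195).

I choose the brown one in the middle ring, and will check it in a crop and measure it.

```bash
cat > h.py <<'E'
import numpy as np,cv2
from scipy.spatial.transform import Rotation as R
def cam(im):
    f=240/np.tan(np.radians(im["fov_y"])/2); Rm=R.from_euler("xyz",im["orientation"]).as_matrix()
    return f,im["cx"],im["cy"],np.array(im["origin"]),Rm
def onz(im,uv,z):
    f,cx,cy,o,Rm=cam(im); d=Rm@np.array([(uv[0]-cx)/f,-(uv[1]-cy)/f,-1]); return o+d*(z-o[2])/d[2]
def proj(im,p):
    f,cx,cy,o,Rm=cam(im); c=Rm.T@(np.array(p,float)-o); return np.array([cx-f*c[0]/c[2],cy+f*c[1]/c[2]])
E
python3 - <<'E'
from cell import ctrl,get_image,models
from h import *
np.set_printoptions(precision=1,suppress=True)
for n in("side","top"):
    im=get_image(n)
    for t,z in(("tipped_center",22.5),("standing_a_center",57),("lane",0)):
        for d in models.place_of(n,t): print(n,t,round(d["score"],2),onz(im,d["uv"],z))
        for d in models.cut_out(n,t):
            m=d["pixels"]; r=cv2.minAreaRect(np.argwhere(m)[:,::-1].astype(np.float32)); print("  cut",round(d["score"],2),m.sum(),np.array(d["uv"]),onz(im,d["uv"],z), [onz(im,p,z)[:2] for p in cv2.boxPoints(r)] if t!="standing_a_center" else "")
    x0,y0,x1,y1=(300,150,440,370) if n=="top" else (210,220,420,360)
    cv2.imwrite(f"pics/{n}_crop.png",cv2.resize(im["color"][y0:y1,x0:x1],None,fx=600/(y1-y0)*.9,fy=600/(y1-y0)*.9,interpolation=cv2.INTER_CUBIC) if n=="top" else cv2.resize(im["color"][y0:y1,x0:x1],None,fx=3.8,fy=3.8,interpolation=cv2.INTER_CUBIC))
E
```

```text
side tipped_center 0.65 [568.2 135.   22.5]
side tipped_center 0.65 [543.3 317.1  22.5]
  cut 0.93 574 [272.3 239.8] [556.  303.5  22.5] [array([497. , 321.6]), array([602.8, 335. ]), array([590.5, 279.4]), array([489.9, 269.3])]
  cut 0.72 754 [321.9 290.6] [572.3 116.1  22.5] [array([536. , 162.5]), array([574.2, 191.1]), array([598.6,  83.4]), array([562.4,  61. ])]
side standing_a_center 0.72 [478.1 115.7  57. ]
  cut 0.61 9625 [305.8 302.1] [517.9  72.4  57. ] 
side lane 0.56 [559.6 128.4   0. ]
side lane 0.53 [583.8 155.2   0. ]
  cut 0.91 9687 [303.2 300.9] [540.3 129.8   0. ] [array([406. , 215.6]), array([807.4, 281.9]), array([728. ,  52.2]), array([402.5,  34.5])]
  cut 0.18 759 [322.5 290.9] [584.4 135.9   0. ] [array([544.4, 184.2]), array([584.2, 215.3]), array([612.6, 103.2]), array([574.5,  78.7])]
top tipped_center 0.73 [565.1 133.3  22.5]
top tipped_center 0.71 [547.5 312.1  22.5]
  cut 0.96 1132 [374.1 258.9] [568.9 120.1  22.5] [array([573.3, 180.5]), array([597.1,  80.9]), array([563.3,  73.2]), array([539.5, 172.5])]
  cut 0.89 994 [254.7 269.3] [556.8 307.6  22.5] [array([596.7, 328. ]), array([597.6, 294.7]), array([501.4, 291.5]), array([500.5, 324.6])]
top standing_a_center 0.63 [478.5 124.6  57. ]
  cut 0.63 435 [374.4 320.1] [477.  125.2  57. ] 
top lane 0.81 [563.5 130.6   0. ]
  cut 0.98 18729 [362.1 270.9] [550.5 138.    0. ] [array([717. , 227.4]), array([729.8,  52.5]), array([417.7,  32.2]), array([403.8, 203.2])]
```

View pics/top_crop.png

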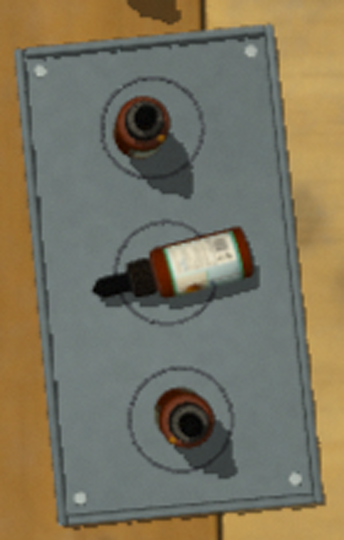

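View pics/side_crop.png

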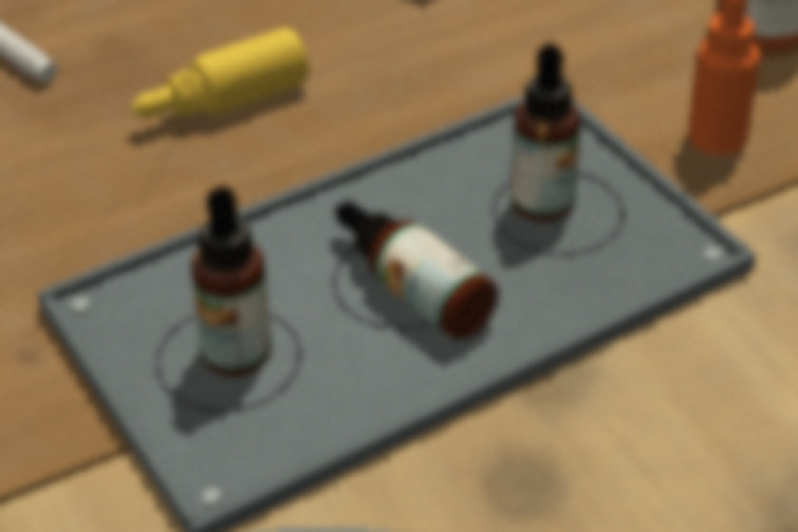

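The crops confirm it: the brown bottle with label and black bulb lies across the middle ring, top (370,258), with the cap toward image left (+y). Next I measure the ring centres and the tray axes, and check the axis in both views.

Run:
```python
from cell import ctrl,get_image,models
from h import *
np.set_printoptions(precision=1,suppress=True)
im=get_image("top"); s=get_image("side")
k=540/220
rings=[onz(im,(300+u/k,150+v/k),6) for u,v in((153,128),(167,273),(181,419))]
print("rings top",rings)
ks=3.8
print("rings side",[onz(s,(210+u/ks,220+v/ks),6) for u,v in((229,358),(559,212))])
print("standing caps top z=102+6", [onz(im,(300+u/k,150+v/k),108) for u,v in((147,117),(189,425))])
# bases in the side image
print("standing bases side z=6",[onz(s,(210+u/ks,220+v/ks),6) for u,v in((234,362),(543,208))])
print("bottle base face center side",onz(s,(210+470/ks,220+305/ks),22.5),"bulb tip",onz(s,(210+347/ks,220+213/ks),22.5))
print("top: base",onz(im,(300+250/k,150+252/k),22.5),"tip",onz(im,(300+94/k,150+288/k),22.5))
# refined: fit model silhouettes
from scipy.optimize import minimize
masks={}
for n,i in(("top",im),("side",s)):
    c=[d for d in models.cut_out(n,"tipped_center")]
    t=proj(i,(568,127,22)); d=min(c,key=lambda d:np.hypot(*(np.array(d["uv"])-t))); masks[n]=(i,d["pixels"]); print(n,d["score"],d["uv"])
prof=[(0,16.5),(70,16.5),(71,12),(85,12),(86,6.5),(102,6.5)]
def sil(i,c,a,z=22.5):
    ax=np.array([np.cos(a),np.sin(a),0]);e1=np.array([-ax[1],ax[0],0]);e2=np.array([0,0,1.])
    out=np.zeros((1920,2560),np.uint8)
    th=np.linspace(0,2*np.pi,24)
    for (s0,r0),(s1,r1) in zip(prof[:-1],prof[1:]):
        P=[]
        for ss,rr in((s0,r0),(s1,r1)):
            P+= [proj(i,np.array([c[0],c[1],z])+ax*(ss-51)+rr*(np.cos(t)*e1+np.sin(t)*e2)) for t in th]
        h=cv2.convexHull(((np.array(P)+.5)*4-.5).astype(np.float32)).astype(np.int32); cv2.fillConvexPoly(out,h,1)
    return cv2.resize(out.astype(np.float32),(640,480),interpolation=cv2.INTER_AREA)
def cost(p,names=("top","side")):
    return sum(np.abs(sil(masks[n][0],p[:2],p[2]/50)-masks[n][1]).sum()/masks[n][1].sum() for n in names)
for names in(("top",),("side",),("top","side")):
    r=minimize(cost,[567,128,1.80*50],args=(names,),method="Nelder-Mead",options=dict(initial_simplex=[[567,128,90],[573,128,90],[567,135,90],[567,128,95]],maxiter=80))
    print(names,r.x[:2],round(r.x[2]/50,3),round(r.fun,3))
```

```text
rings top [array([660.5, 134.9,   6. ]), array([565.7, 128.5,   6. ]), array([471.6, 122.2,   6. ])]
rings side [array([471.7, 122.9,   6. ]), array([661.2, 135. ,   6. ])]
standing caps top z=102+6 [array([655. , 144.9, 108. ]), array([477.2, 125.8, 108. ])]
standing bases side z=6 [array([472.7, 119.4,   6. ]), array([655.6, 141.6,   6. ])]
bottle base face center side [578.6  84.   22.5] bulb tip [557.5 170.3  22.5]
top: base [577.6  76.6  22.5] tip [557.  176.4  22.5]
top 0.85 [373.9, 258.5]
side 0.77 [321.6, 288.1]
('top',) [568.1 127.8] 1.781 0.18
('side',) [567.2 128.8] 1.792 0.129
('top', 'side') [567.6 127.4] 1.801 0.318
```

Both views agree:
- The bottle centre is near (567.6, 128), with its axis at azimuth 1.79 rad.
- The middle ring is at (565.7, 128.5).
- The standing axes are near (655,145) and (477,126).

Plan: grip it tilted by 20° with the jaw axis across the bottle (yaw about 0.22), lift, turn 90° about the jaw axis, and set it down. First comes an arc swing to above the tray.

```bash
cat >> h.py <<'E'
def pose(st): return np.array(st["eef_pos"]),R.from_euler("xyz",st["tool_rot"])
def rows(p0,R0,tg):
    o=[]
    for p,Rt in tg:
        s=R0.inv().apply(np.array(p)-p0)/1000; w=(R0.inv()*Rt).as_rotvec()
        o.append([round(float(x),3) for x in s]+[round(float(x),2) for x in w])
    print(str(o).replace(" ",""))
az=1.79
def grasp_R(phi,az=az):
    # tool x along az-90deg; phi = turn about jaw axis from straight-down toward pointing +a (phi=-20deg initial, 70 final)
    return R.from_euler("z",az-np.pi/2)*R.from_euler("x",phi)*R.from_euler("x",np.pi)
E
python3 - <<'E'
from h import *
p0=np.array([167.632,-628.026,231.313]);R0=R.from_euler("xyz",[np.pi,0,-1.31])
tg=[]
N=19
for i in range(1,N+1):
    t=i/N; r=650+(580-650)*t; a=-1.31+(0.222+1.31)*t
    tg.append(([r*np.cos(a),r*np.sin(a),231+40*t],R.from_euler("xyz",[np.pi,0,-1.31+t*(0.22+1.31)])))
tg.append(tg[-1]); rows(p0,R0,tg)
print(grasp_R(0).as_euler("xyz"), grasp_R(np.radians(-20)).as_matrix()[:,2],grasp_R(np.radians(70)).as_matrix()[:,2])
E
```

```text
[[-0.006,-0.052,-0.002,0.0,0.0,-0.08],[-0.016,-0.103,-0.004,-0.0,0.0,-0.16],[-0.03,-0.153,-0.006,-0.0,0.0,-0.24],[-0.048,-0.201,-0.008,-0.0,0.0,-0.32],[-0.069,-0.248,-0.01,0.0,0.0,-0.4],[-0.094,-0.292,-0.012,0.0,0.0,-0.48],[-0.123,-0.334,-0.014,0.0,0.0,-0.56],[-0.154,-0.373,-0.017,-0.0,0.0,-0.64],[-0.189,-0.409,-0.019,-0.0,0.0,-0.72],[-0.226,-0.443,-0.021,0.0,0.0,-0.81],[-0.265,-0.472,-0.023,-0.0,0.0,-0.89],[-0.306,-0.499,-0.025,0.0,0.0,-0.97],[-0.349,-0.522,-0.027,-0.0,0.0,-1.05],[-0.394,-0.541,-0.029,0.0,0.0,-1.13],[-0.44,-0.556,-0.031,0.0,0.0,-1.21],[-0.486,-0.568,-0.033,-0.0,0.0,-1.29],[-0.533,-0.576,-0.035,-0.0,0.0,-1.37],[-0.58,-0.579,-0.038,0.0,0.0,-1.45],[-0.628,-0.58,-0.04,0.0,0.0,-1.53],[-0.628,-0.58,-0.04,0.0,0.0,-1.53]]
[3.14159265 0.         0.21920367] [ 0.07437311 -0.33383592 -0.93969262] [-0.20433844  0.91720664 -0.34202014]
```

>>> move_arm([
  [[-0.006,-0.052,-0.002,0,0,-0.08],[-0.016,-0.103,-0.004,0,0,-0.16],[-0.03,-0.153,-0.006,0,0,-0.24],[-0.048,-0.201,-0.008,0,0,-0.32],[-0.069,-0.248,-0.01,0,0,-0.4],[-0.094,-0.292,-0.012,0,0,-0.48],[-0.123,-0.334,-0.014,0,0,-0.56],[-0.154,-0.373,-0.017,0,0,-0.64],[-0.189,-0.409,-0.019,0,0,-0.72],[-0.226,-0.443,-0.021,0,0,-0.81],[-0.265,-0.472,-0.023,0,0,-0.89],[-0.306,-0.499,-0.025,0,0,-0.97],[-0.349,-0.522,-0.027,0,0,-1.05],[-0.394,-0.541,-0.029,0,0,-1.13],[-0.44,-0.556,-0.031,0,0,-1.21],[-0.486,-0.568,-0.033,0,0,-1.29],[-0.533,-0.576,-0.035,0,0,-1.37],[-0.58,-0.579,-0.038,0,0,-1.45],[-0.628,-0.58,-0.04,0,0,-1.53],[-0.628,-0.58,-0.04,0,0,-1.53]],
])

```text
clock: 3.8
eef_pos: [564.8, 133.8, 272.0]
tool_rot: [-3.138, -0.001, 0.228]
force: [0.7, -0.5, -0.8]
width: 85.4
```

Arrived above the tray. Before grasping, I test in free air that the final tilt (+70° about the jaw axis) can be reached.

>>> move_arm([
  [[0,0,0,0.17,0,0],[0,0,0,0.35,0,0],[0,0,0,0.52,0,0],[0,0,0,0.7,0,0],[0,0,0,0.87,0,0],[0,0,0,1.05,0,0],[0,0,0,1.22,0,0],[0,0,0,1.22,0,0],[0,0,0,1.22,0,0]],
])

```text
clock: 4.92
eef_pos: [566.3, 128.8, 272.6]
tool_rot: [-1.924, -0.002, 0.221]
force: [1.1, -0.4, 0.6]
width: 85.5
```

Run:
```python
from cell import ctrl
from h import *
s=ctrl.read_state();print(s["qpos"].round(3),s["clock"]); p,r=pose(s); print(p,r.as_matrix().round(3))
```

```text
[ 0.715  1.045 -0.883  1.583 -0.468  1.17   0.51 ] 4.925
[566.26305694 128.80168057 272.61273891] [[ 0.976  0.077 -0.205]
 [ 0.219 -0.337  0.916]
 [ 0.002 -0.938 -0.346]]
```

>>> move_arm([
  [[0,0.05,0.018,0,0,0],[0,0.1,0.036,0,0,0],[0,0.122,0.045,0,0,0],[0,0.122,0.045,0,0,0]],
])

```text
clock: 5.42
eef_pos: [566.1, 129.4, 142.4]
tool_rot: [-1.922, -0.001, 0.222]
force: [-0.2, -0.1, 0.6]
width: 85.4
```

Run:
```python
from cell import ctrl
from h import *
s=ctrl.read_state();print(s["qpos"].round(3),s["clock"]); p,r=pose(s); print(p,r.as_matrix().round(3))
```

```text
[ 0.685  1.232 -0.817  1.579 -0.397  1.067  0.627] 5.425
[566.08504119 129.42589671 142.42811737] [[ 0.976  0.076 -0.206]
 [ 0.22  -0.336  0.916]
 [ 0.001 -0.939 -0.344]]
```

The final pose is reachable with margin. Next: rise, turn to the -20° grasp tilt, and go to the pre-grasp point.

Run:
```python
from cell import ctrl
from h import *
s=ctrl.read_state(); p0,R0=pose(s)
f=lambda ph:grasp_R(np.radians(ph))
G=np.array([566.8,131.4,13.5]); d=f(-20).as_matrix()[:,2]; pre=G-120*d; print(pre)
tg=[]
N=10
start=p0.copy()
for i in range(1,N+1):
    t=i/N; z=p0[2]+(70*min(1,t*2)if t<=.5 else 70+(pre[2]-p0[2]-70)*(t-.5)*2)
    tg.append(([*(p0+(pre-p0)*t)[:2],z],f(70-90*t)))
tg+=[tg[-1]]*3
rows(p0,R0,tg)
```

```text
[557.87522703 171.46031    126.26311449]
[[0.0,-0.015,-0.001,-0.15,0.0,0.0],[0.0,-0.029,-0.002,-0.31,0.0,0.0],[0.0,-0.044,-0.002,-0.47,0.0,0.0],[0.001,-0.058,-0.003,-0.63,0.0,0.0],[0.001,-0.073,-0.004,-0.78,0.0,0.0],[0.001,-0.058,0.006,-0.94,0.0,0.0],[0.001,-0.044,0.016,-1.1,0.0,0.0],[0.001,-0.029,0.026,-1.25,0.0,0.0],[0.001,-0.014,0.036,-1.41,0.0,0.0],[0.001,0.0,0.046,-1.57,0.0,0.0],[0.001,0.0,0.046,-1.57,0.0,0.0],[0.001,0.0,0.046,-1.57,0.0,0.0],[0.001,0.0,0.046,-1.57,0.0,0.0]]
```

>>> move_arm([
  [[0,-0.015,-0.001,-0.15,0,0],[0,-0.029,-0.002,-0.31,0,0],[0,-0.044,-0.002,-0.47,0,0],[0.001,-0.058,-0.003,-0.63,0,0],[0.001,-0.073,-0.004,-0.78,0,0],[0.001,-0.058,0.006,-0.94,0,0],[0.001,-0.044,0.016,-1.1,0,0],[0.001,-0.029,0.026,-1.25,0,0],[0.001,-0.014,0.036,-1.41,0,0],[0.001,0,0.046,-1.57,0,0],[0.001,0,0.046,-1.57,0,0],[0.001,0,0.046,-1.57,0,0]],
], jaw=0.75)

```text
clock: 6.92
eef_pos: [557.4, 172.6, 127.4]
tool_rot: [2.794, -0.002, 0.221]
force: [0.3, -0.8, 0.6]
width: 64.2
```

Run:
```python
from cell import ctrl,get_image
from h import *
s=ctrl.read_state(); p0,R0=pose(s); print(s["qpos"].round(3),p0.round(1),s["width"],R0.as_matrix().round(3))
f=lambda ph:grasp_R(np.radians(ph))
G=np.array([566.8,131.4,13.5])
rows(p0,R0,[(p0+(G-p0)*t,f(-20)) for t in(.2,.4,.6,.75,.9,.95,1)])
ims=[]
for n in("side","top"):
    im=get_image(n); print(n,"target grasp px",proj(im,(566.1,134.6,22.5)).round(0),"tcp px",proj(im,p0).round(0)); 
    u,v=proj(im,(566,130,60)).astype(int); ims.append(cv2.resize(im["color"][v-80:v+80,u-100:u+100],None,fx=2,fy=2))
    cv2.imwrite("pics/pre.png",np.hstack(ims))
```

```text
[-0.572  0.719  0.044  1.761  0.419  0.817 -0.629] [557.4 172.6 127.4] 64.17348353679346 [[ 0.976  0.205  0.077]
 [ 0.219 -0.918 -0.331]
 [ 0.002  0.34  -0.94 ]]
[[-0.0,0.0,0.024,-0.0,-0.0,0.0],[-0.0,0.0,0.049,-0.0,-0.0,0.0],[-0.0,0.001,0.073,-0.0,-0.0,0.0],[-0.0,0.001,0.091,-0.0,-0.0,0.0],[-0.0,0.001,0.109,-0.0,-0.0,0.0],[-0.0,0.001,0.115,-0.0,-0.0,0.0],[-0.0,0.001,0.121,-0.0,-0.0,0.0]]
side target grasp px [314. 286.] tcp px [299. 230.]
top target grasp px [365. 261.] tcp px [343. 267.]
```

View pics/pre.png

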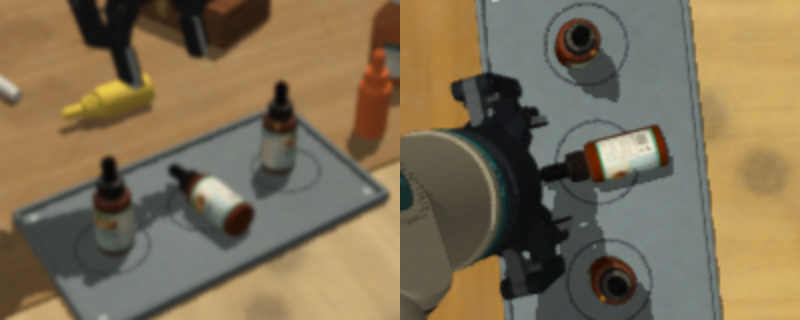

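The gripper straddles the bottle neck line (top crop: fingers at about (540,118) and (555,222), bulb at (548,172)), and the standing bottles are untouched. I descend in small steps.

>>> move_arm([
  [[0,0,0.024,0,0,0],[0,0,0.049,0,0,0],[0,0.001,0.07,0,0,0],[0,0.001,0.09,0,0,0],[0,0.001,0.105,0,0,0],[0,0.001,0.115,0,0,0],[0,0.001,0.121,0,0,0],[0,0.001,0.121,0,0,0]],
])

```text
clock: 8.02
eef_pos: [566.9, 129.5, 12.1]
tool_rot: [2.792, 0.0, 0.22]
force: [0.3, 0.5, -0.7]
width: 64.0
```

Run:
```python
from cell import ctrl,get_image
from h import *
s=ctrl.read_state(); p0,R0=pose(s); print(p0.round(1),s["width"],s["force"])
ims=[]
for n in("side","top"):
    im=get_image(n)
    u,v=proj(im,(566,130,60)).astype(int); ims.append(cv2.resize(im["color"][v-80:v+80,u-100:u+100],None,fx=2,fy=2))
cv2.imwrite("pics/at.png",np.hstack(ims))
```

```text
[566.9 129.5  12.1] 64.03111597318842 [ 0.29332473  0.50356017 -0.70107605]
```

View pics/at.png

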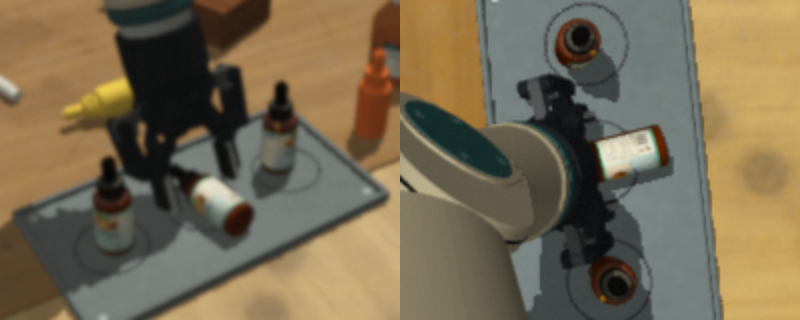

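Run:
```python
from cell import ctrl,get_image
from h import *
s=ctrl.read_state(); p0,R0=pose(s)
im=get_image("side"); c=im["color"].copy()
u,v=proj(im,(566,130,40)).astype(int)
k=8; x0,y0=u-50,v-37
c=cv2.resize(c[y0:y0+75,x0:x0+100],None,fx=k,fy=k,interpolation=cv2.INTER_CUBIC)
M=R0.as_matrix()
for back,col in((0,(0,255,0)),(10,(0,0,255)),(20,(255,0,0))):
    for sx in(-32,32):
        for sy in(-11,11):
            q=proj(im,p0+M@np.array([sx,sy,-back])); cv2.circle(c,tuple(int(t) for t in((q-[x0,y0]+.5)*k)),4,col,-1)
a=np.array([-.218,.976,0])
for ss in(0,58,70,102):
    q=proj(im,np.array([567.6,127.8,22.5])+a*(ss-51)); cv2.circle(c,tuple(int(t) for t in((q-[x0,y0]+.5)*k)),4,(255,255,0),-1)
cv2.imwrite("pics/at2.png",c)
```

```text
(no output)
```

View pics/at2.png

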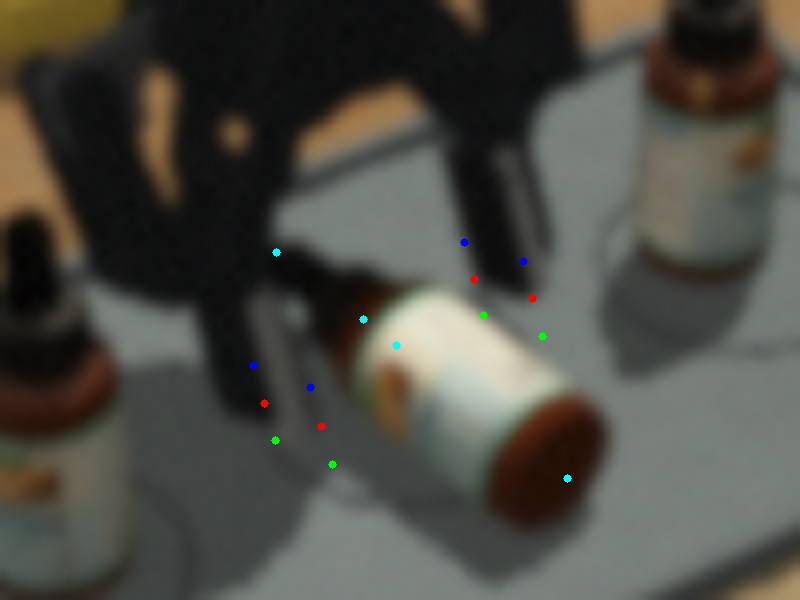

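The overlay shows the bottle centred between the fingers. The real tips (at the red dots) sit about 9 mm behind the TCP at this opening, so I go 2 mm deeper and close.

>>> move_arm([
  [[0,0,0.002,0,0,0],[0,0,0.002,0,0,0]],
])

```text
clock: 8.43
eef_pos: [567.0, 129.0, 10.3]
tool_rot: [2.792, -0.0, 0.22]
force: [-0.3, -0.3, 0.3]
width: 63.9
```

>>> move_arm([
  [[0,0,0,0,0,0],[0,0,0,0,0,0],[0,0,0,0,0,0],[0,0,0,0,0,0],[0,0,0,0,0,0],[0,0,0,0,0,0]],
], jaw=0)

```text
clock: 9.18
eef_pos: [567.1, 129.1, 10.6]
tool_rot: [2.792, -0.0, 0.22]
force: [-1.2, 1.8, 5.3]
width: 29.9
```

Run:
```python
from cell import ctrl
from h import *
s=ctrl.read_state(); p0,R0=pose(s); print(p0.round(1),s["width"],s["force"],s["torque"])
```

```text
[567.1 129.1  10.6] 29.860491434314145 [-1.18847288  1.78859803  5.31147463] [ 0.18723698  0.26313401 -0.0875975 ]
```

Run:
```python
from cell import ctrl,get_image
from h import *
s=ctrl.read_state(); p0,R0=pose(s)
ims=[]
for n,dim in(("side",37),("top",37)):
    im=get_image(n); c=im["color"]
    u,v=proj(im,(566,130,40)).astype(int)
    k=8; x0,y0=u-25 if n=="side" else u-20,v-37
    c=cv2.resize(c[y0:y0+75,x0:x0+50],None,fx=k,fy=k,interpolation=cv2.INTER_CUBIC)
    M=R0.as_matrix()
    for back,col in((0,(0,255,0)),(10,(0,0,255))):
      for sx in(-15,15):
        for sy in(-11,11):
            q=proj(im,p0+M@np.array([sx,sy,-back])); cv2.circle(c,tuple(int(t) for t in((q-[x0,y0]+.5)*k)),3,col,-1)
    ims.append(c)
cv2.imwrite("pics/closed.png",np.hstack(ims))
```

```text
(no output)
```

View pics/closed.png

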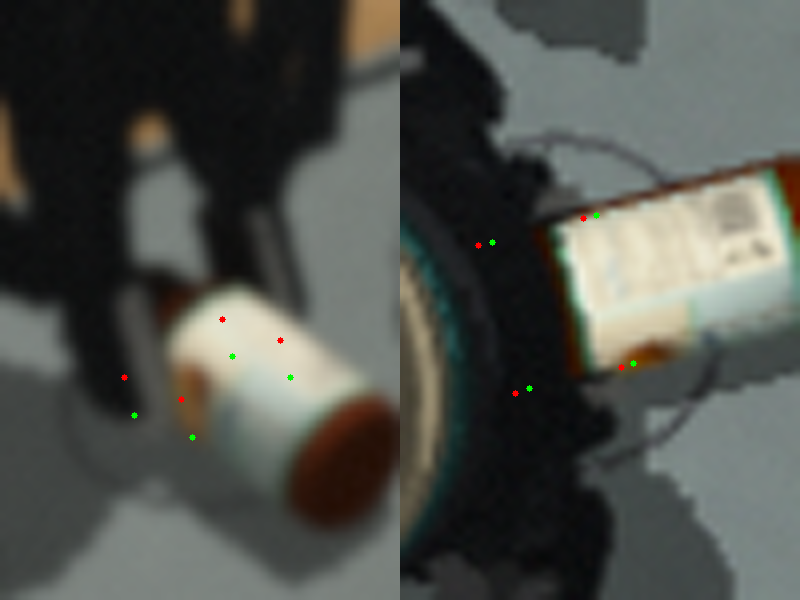

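The fingers hold the upper part of the cylinder. I lift 40 mm straight up and check the hold.

>>> move_arm([
  [[0,0.002,-0.005,0,0,0],[0,0.005,-0.013,0,0,0],[0,0.009,-0.025,0,0,0],[0,0.0135,-0.0375,0,0,0],[0,0.0135,-0.0375,0,0,0]],
])

```text
clock: 9.9
eef_pos: [568.0, 129.4, 51.7]
tool_rot: [2.792, -0.003, 0.22]
force: [0.4, 0.4, -0.6]
width: 29.9
```

```bash
cat > look.py <<'E'
import sys
from cell import ctrl,get_image
from h import *
s=ctrl.read_state(); p0,R0=pose(s); print(s["clock"],p0.round(1),s["tool_rot"].round(3),s["width"],s["force"].round(1),s["torque"].round(2))
c=np.array([float(x) for x in sys.argv[2:5]]); ims=[]
for n in("side","top"):
    im=get_image(n); u,v=proj(im,c).astype(int)
    ims.append(cv2.resize(im["color"][v-60:v+60,u-40:u+40],None,fx=5,fy=5,interpolation=cv2.INTER_CUBIC)); print(n,"crop origin",u-40,v-60,"x5")
cv2.imwrite("pics/"+sys.argv[1]+".png",np.hstack(ims))
E
python3 look.py lift1 566 130 60
```

```text
9.9 [568.  129.4  51.7] [ 2.792 -0.003  0.22 ] 29.853064534931313 [ 0.4  0.4 -0.6] [0.43 0.14 0.06]
side crop origin 274 211 x5
top crop origin 329 200 x5
```

View pics/lift1.png

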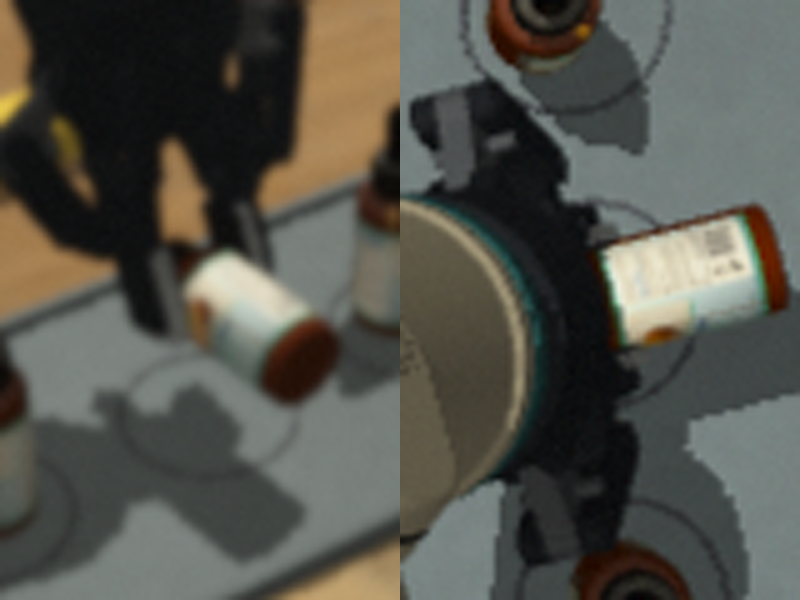

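The bottle is held and near level (side crop: body from (190,270) to (300,390), shadow on the ring). Next I raise it and turn +90° about the jaw axis.

Run:
```python
from cell import ctrl
from h import *
s=ctrl.read_state(); p0,R0=pose(s)
f=lambda ph:grasp_R(np.radians(ph)); tgt=np.array([563,140,130.])
tg=[(p0+(tgt-p0)*min(1,t/12*1.4),f(-20+90*max(0,(t-2)/10))) for t in range(1,13)]+[(tgt,f(70))]*3
rows(p0,R0,tg)
```

```text
[[-0.0,0.002,-0.009,0.0,-0.0,0.0],[-0.0,0.004,-0.018,0.0,-0.0,0.0],[-0.001,0.006,-0.028,0.16,-0.0,0.0],[-0.001,0.008,-0.037,0.31,-0.0,0.0],[-0.001,0.01,-0.046,0.47,-0.0,0.0],[-0.001,0.012,-0.055,0.63,-0.0,0.0],[-0.001,0.013,-0.064,0.79,-0.0,0.0],[-0.001,0.015,-0.073,0.94,-0.0,0.0],[-0.002,0.016,-0.079,1.1,-0.0,0.0],[-0.002,0.016,-0.079,1.26,-0.0,0.0],[-0.002,0.016,-0.079,1.41,-0.0,0.0],[-0.002,0.016,-0.079,1.57,-0.0,0.0],[-0.002,0.016,-0.079,1.57,-0.0,0.0],[-0.002,0.016,-0.079,1.57,-0.0,0.0],[-0.002,0.016,-0.079,1.57,-0.0,0.0]]
```

>>> move_arm([
  [[0,0.002,-0.009,0,0,0],[0,0.004,-0.018,0,0,0],[-0.001,0.006,-0.028,0.16,0,0],[-0.001,0.008,-0.037,0.31,0,0],[-0.001,0.01,-0.046,0.47,0,0],[-0.001,0.012,-0.055,0.63,0,0],[-0.001,0.013,-0.064,0.79,0,0],[-0.001,0.015,-0.073,0.94,0,0],[-0.002,0.016,-0.079,1.1,0,0],[-0.002,0.016,-0.079,1.26,0,0],[-0.002,0.016,-0.079,1.41,0,0],[-0.002,0.016,-0.079,1.57,0,0],[-0.002,0.016,-0.079,1.57,0,0],[-0.002,0.016,-0.079,1.57,0,0]],
])

```text
clock: 11.75
eef_pos: [562.5, 141.1, 131.3]
tool_rot: [-1.924, -0.002, 0.221]
force: [0.5, 0.4, 0.3]
width: 29.8
```

```bash
python3 look.py up1 566 130 130
```

```text
11.75 [562.5 141.1 131.3] [-1.924 -0.002  0.221] 29.84031026839663 [0.5 0.4 0.3] [-1.05 -0.23 -0.03]
side crop origin 274 180 x5
top crop origin 333 199 x5
```

View pics/up1.png

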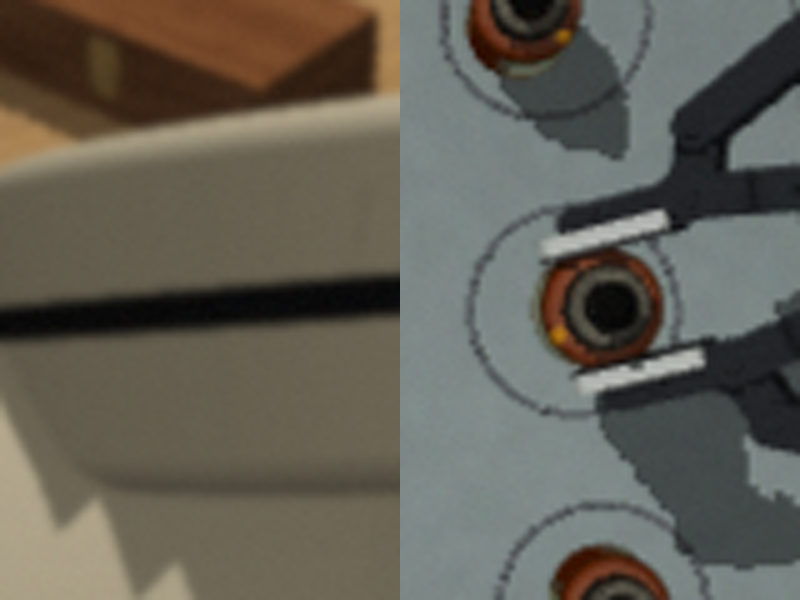

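Run:
```python
from cell import get_image,models
from h import *
im=get_image("top")
g=lambda u,v:((u-400)/5+333-.4,v/5+199-.4)
print("bulb",onz(im,g(608,306),180.7),"neck ring",onz(im,g(604,308),164),"shoulder",onz(im,g(601,307),148.7))
for d in models.cut_out("top","tipped_center"): print(d["score"],d["uv"],d["pixels"].sum())
for d in models.place_of("top","tipped_center"): print(d["score"],d["uv"],onz(im,d["uv"],129.7))
for d in models.place_of("top","standing_a_center"): print("st",d["score"],d["uv"],onz(im,d["uv"],57))
c=im["color"][230:290,340:410];cv2.imwrite("pics/up2.png",cv2.resize(c,None,fx=10,fy=10,interpolation=cv2.INTER_CUBIC))
```

```text
bulb [564.90092728 133.2574289  180.7       ] neck ring [564.67269341 132.92279488 164.        ] shoulder [565.19954744 132.45774627 148.7       ]
0.75 [370.3, 258.7] 494
0.57 [256.1, 268.4] 1114
0.76 [372.2, 260.8] [564.42466674 131.76726527 129.7       ]
0.64 [254.7, 277.0] [545.72934759 294.28394836 129.7       ]
st 0.96 [375.1, 319.9] [477.26780864 124.17279713  57.        ]
```

View pics/up2.png

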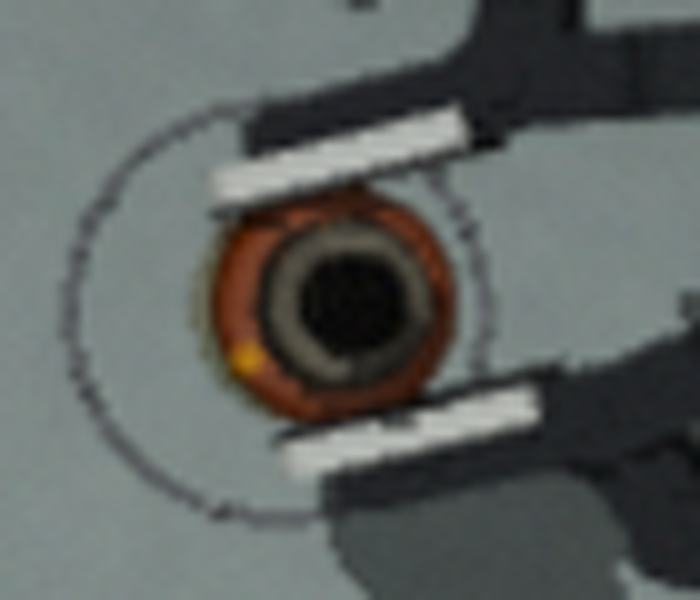

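In the top view the bottle is upright: bulb (564.9,133.3) and shoulder (565.2,132.5) are almost over each other. Before lowering, I check whether the arm's wrist would come near the loose blue-label bottle on the right.

Run:
```python
from cell import get_image
from h import *
im=get_image("top"); cv2.imwrite("pics/full1.png",im["color"])
im2=get_image("side"); cv2.imwrite("pics/full1s.png",im2["color"])
print(onz(im,(530,197),5),onz(im,(556,190),100),onz(im,(545,160),0), onz(im,(585,120),130))
```

```text
[ 662.01280131 -131.56574079    5.        ] [ 659.7000667  -134.59932511  100.        ] [ 721.71179009 -159.91277988    0.        ] [ 751.95716908 -166.75660424  130.        ]
```

View pics/full1.png

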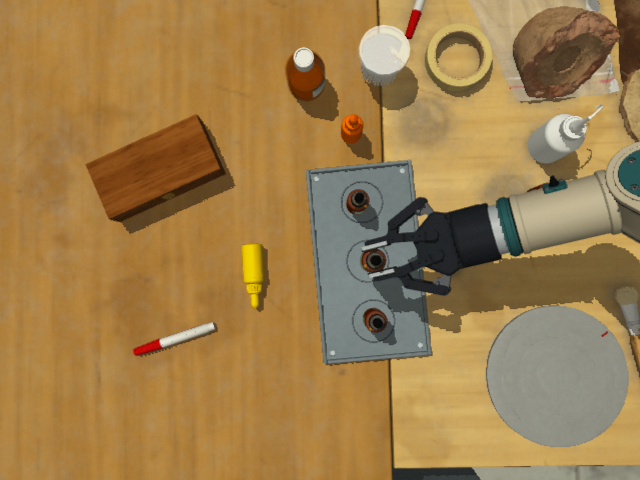

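View pics/full1s.png

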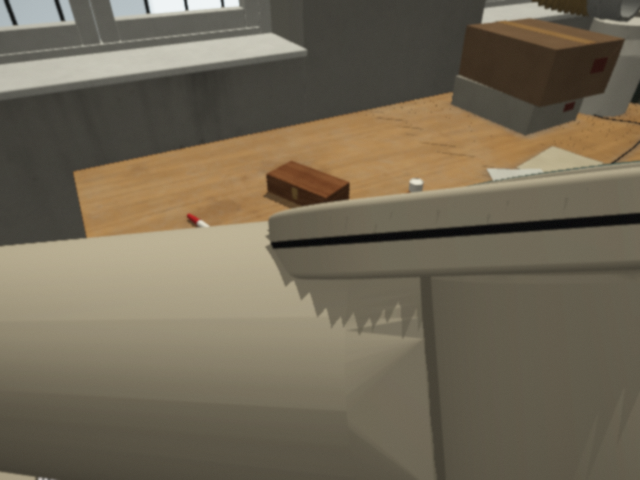

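The blue-label bottle at about (660,-133), ~100 mm tall, is near the wrist. At the placing height the link's underside there is about z=125 and offset 35 mm sideways, so it clears. I lower to about 10 mm above contact.

>>> move_arm([
  [[0,0.012,0.003,0,0,0],[0,0.025,0.007,0,0,0],[0,0.038,0.011,0,0,0],[0,0.05,0.015,0,0,0],[0,0.06,0.018,0,0,0],[0,0.06,0.018,0,0,0],[0,0.06,0.018,0,0,0]],
])

```text
clock: 13.02
eef_pos: [563.4, 137.0, 67.8]
tool_rot: [-1.921, -0.001, 0.22]
force: [0.3, -0.6, -0.8]
width: 29.9
```

```bash
python3 look.py low1 566 130 60
```

```text
13.025 [563.4 137.   67.8] [-1.921e+00 -1.000e-03  2.200e-01] 29.863091506325446 [ 0.3 -0.6 -0.8] [-1.07 -0.31  0.03]
side crop origin 274 211 x5
top crop origin 329 200 x5
```

View pics/low1.png

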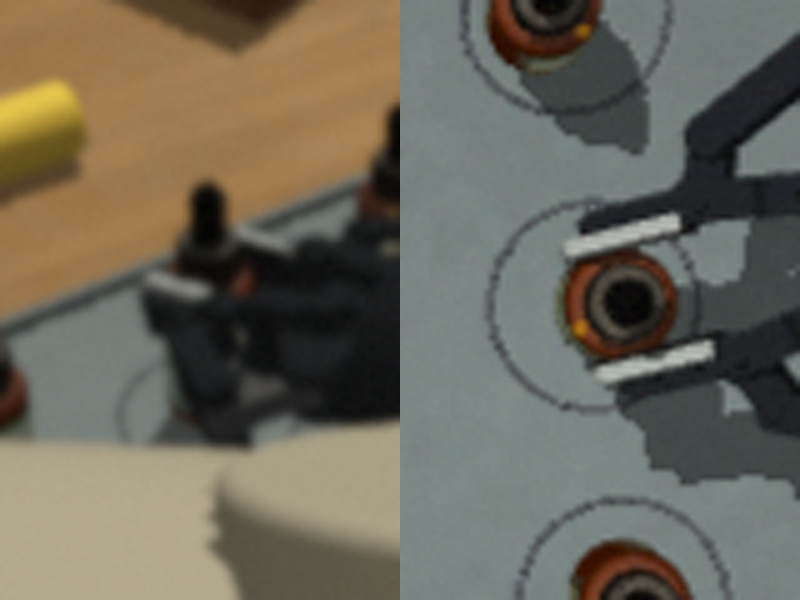

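Run:
```python
from cell import get_image
from h import *
t=get_image("top");s=get_image("side")
ut=((630-400)/5+329-.4,300/5+200-.4); us=(208/5+274-.4,188/5+211-.4)
for z in(110,114,117,120): print(z,onz(t,ut,z),onz(s,us,z))
print("shoulder c",onz(t,((621-400)/5+329-.4,303/5+200-.4),86))
```

```text
110 [566.32830046 126.76351532 110.        ] [568.89256203 133.0865105  110.        ]
114 [566.2614255 127.1014768 114.       ] [566.49407018 128.4829779  114.        ]
117 [566.21126928 127.35494792 117.        ] [564.69520129 125.03032845 117.        ]
120 [566.16111306 127.60841903 120.        ] [562.89633241 121.57767899 120.        ]
shoulder c [565.91833804 127.36678721  86.        ]
```

Triangulated, the bulb tip is at about (566,127.3,116), so it is centred over the ring (565.7,128.5) with the base about 8 mm above the floor. I lower in small steps and watch the force.

>>> move_arm([
  [[0,0.0025,0.001,0,0,0],[0,0.005,0.002,0,0,0],[0,0.005,0.002,0,0,0]],
])

```text
clock: 13.6
eef_pos: [563.0, 136.9, 61.6]
tool_rot: [-1.922, 0.0, 0.22]
force: [-0.5, -0.2, -0.8]
width: 30.1
```

>>> move_arm([
  [[0,0.001,0.0004,0,0,0],[0,0.0019,0.0007,0,0,0],[0,0.0019,0.0007,0,0,0]],
])

```text
clock: 13.98
eef_pos: [563.1, 137.0, 59.8]
tool_rot: [-1.922, 0.0, 0.22]
force: [0.4, 0.7, -0.3]
width: 30.0
```

>>> move_arm([
  [[0,0.001,0.0004,0,0,0],[0,0.001,0.0004,0,0,0]],
])

```text
clock: 14.22
eef_pos: [563.1, 137.0, 58.7]
tool_rot: [-1.922, 0.0, 0.22]
force: [0.1, 0.5, -1.0]
width: 29.9
```

>>> move_arm([
  [[0,0.001,0.0004,0,0,0],[0,0.001,0.0004,0,0,0]],
])

```text
clock: 14.48
eef_pos: [563.2, 137.1, 58.0]
tool_rot: [-1.921, -0.0, 0.22]
force: [-0.3, -0.1, 0.4]
width: 29.6
```

>>> move_arm([
  [[0,0.001,0.0004,0,0,0],[0,0.001,0.0004,0,0,0]],
])

```text
clock: 14.72
eef_pos: [563.2, 137.3, 58.0]
tool_rot: [-1.92, -0.0, 0.22]
force: [-0.5, -1.9, 4.8]
width: 30.1
```

Contact at TCP z=58.0 (4.8 N up), matching the predicted height. I release gently to a partial opening.

>>> move_arm([
  [[0,-0.0005,0,0,0,0],[0,-0.0005,0,0,0,0],[0,-0.0005,0,0,0,0],[0,-0.0005,0,0,0,0],[0,-0.0005,0,0,0,0]],
], jaw=0.65)

```text
clock: 15.35
eef_pos: [563.1, 137.2, 57.0]
tool_rot: [-1.922, -0.0, 0.22]
force: [1.1, 0.3, 0.2]
width: 55.5
```

```bash
python3 look.py rel1 566 130 60
```

```text
15.35 [563.1 137.2  57. ] [-1.922 -0.     0.22 ] 55.53985728452487 [1.1 0.3 0.2] [-0.95 -0.25 -0.01]
side crop origin 274 211 x5
top crop origin 329 200 x5
```

View pics/rel1.png

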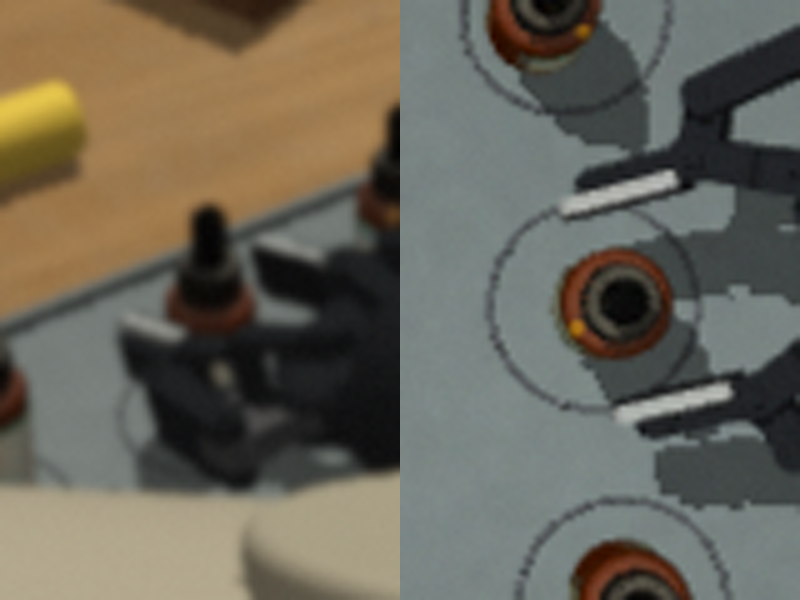

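The bottle is free and upright between the pads (top crop, centre (617,302)). I retreat straight back along the tool, then up.

>>> move_arm([
  [[0,0,-0.006,0,0,0],[0,0,-0.016,0,0,0],[0,0,-0.03,0,0,0],[0,0,-0.045,0,0,0],[0,0,-0.06,0,0,0],[0,0,-0.075,0,0,0],[0,0,-0.075,0,0,0],[0,-0.03,-0.086,0,0,0],[0,-0.07,-0.1,0,0,0],[0,-0.11,-0.115,0,0,0],[0,-0.15,-0.13,0,0,0],[0,-0.19,-0.145,0,0,0],[0,-0.19,-0.145,0,0,0],[0,-0.19,-0.145,0,0,0]],
])

```text
clock: 17.2
eef_pos: [578.0, 68.2, 284.6]
tool_rot: [-1.922, 0.001, 0.221]
force: [-0.3, -0.4, -1.0]
width: 55.5
```

Run:
```python
from cell import ctrl,get_image,models
from h import *
np.set_printoptions(precision=1,suppress=True)
for n in("side","top"):
    im=get_image(n); cv2.imwrite(f"pics/{n}_end.png",im["color"])
    for t in("tipped_center","standing_a_center"):
        for d in models.place_of(n,t): print(n,t,round(d["score"],2),np.array(d["uv"]),onz(im,d["uv"],57))
s=ctrl.read_state();print(s["clock"],s["eef_pos"],s["force"],s["qpos"])
```

```text
top tipped_center 0.73 [370.1 258.8] [568.6 129.   57. ]
top standing_a_center 0.76 [375.9 318.3] [479.6 122.9  57. ]
top standing_a_center 0.58 [363.6 262. ] [564.  138.9  57. ]
17.5 [578.3  68.1 284.7] [-1.3 -0.9  0.2] [ 0.8  1.1 -1.   1.5 -0.3  1.3  0.4]
```

View pics/side_end.png

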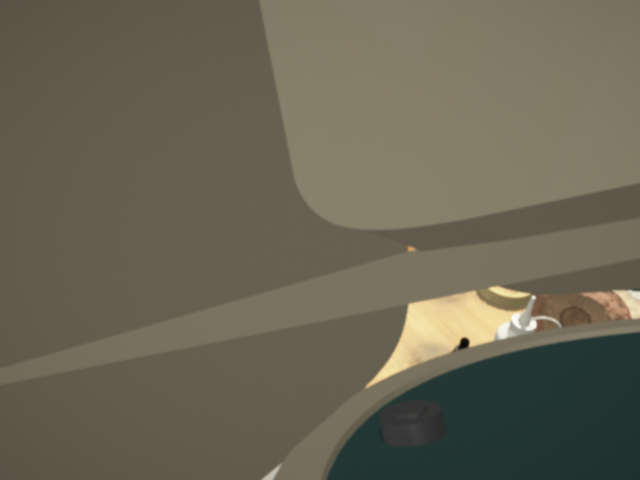

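View pics/top_end.png

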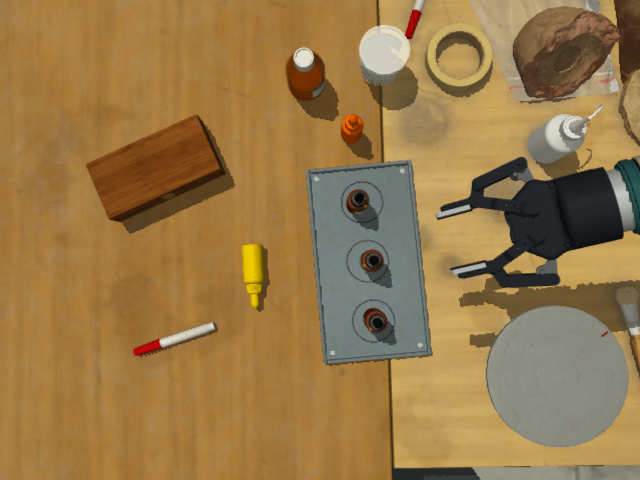

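The top view shows all three bottles standing in file and the gripper clear of everything. The side view is blocked by the arm, though the blue-label cap is still at (462,342). One last numeric check on uprightness and on the standing bottles against the start.

Run:
```python
from h import *
from cell import get_image
im=get_image("top"); a=cv2.imread("pics/top0.png"); b=im["color"]
def blob(img,u,v,r=9):
    g=img[v-r:v+r+1,u-r:u+r+1].max(2); yy,xx=np.nonzero(g<32); return u-r+xx.mean(),v-r+yy.mean(),len(xx)
for nm,(u,v) in dict(A=(359,199),M=(373,261),B=(377,322)).items():
    q=blob(b,u,v); print(nm,q,onz(im,q[:2],107), "start",blob(a,u,v) if nm!="M" else "")
c=np.hstack([a[175:345,335:415],b[175:345,335:415]]);cv2.imwrite("pics/cmp.png",cv2.resize(c,None,fx=3.5,fy=3.5,interpolation=cv2.INTER_CUBIC))
```

```text
A (np.float64(358.7368421052632), np.float64(199.1578947368421), 95) [652.9832399  146.53916974 107.        ] start (np.float64(358.7669902912621), np.float64(199.18446601941747), 103)
M (np.float64(373.4756097560976), np.float64(260.6585365853659), 82) [564.91796438 128.14010937 107.        ] start 
B (np.float64(377.02222222222224), np.float64(322.8666666666667), 90) [477.47797616 125.71547337 107.        ] start (np.float64(377.07070707070704), np.float64(322.72727272727275), 99)
```

View pics/cmp.png

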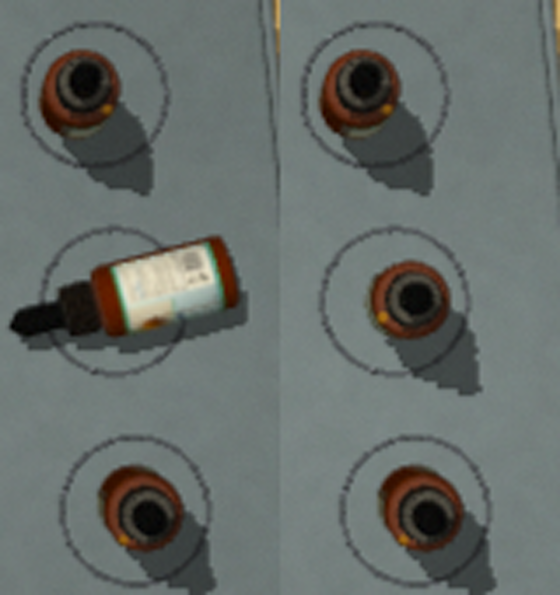

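The cap of the righted bottle is at (564.9,128.1), 1 mm from the ring centre. The caps of the standing bottles moved by less than 0.2 px. I hand the job in.

```bash
python3 -c "
from cell import job,ctrl
print(job.finish_job()); print(ctrl.read_state()['clock'])"
```

```text
the job is handed in; nothing more can be done
None
the job is handed in; nothing more can be done
```

The tipped brown bottle now stands upright in the empty middle ring and has been let go. I gripped it across the upper body with the tool tilted 20°, lifted it and turned it 90° about the jaw axis. I then lowered it until light floor contact (about 5 N), opened the gripper and backed away. The job was handed in at about 17.6 s of the 48 s.

**Last checks (top camera):**
- **Righted bottle:** its cap is at about (565, 128) mm, about 1 mm from the measured ring centre (565.7, 128.5). It shows no visible lean.
- **Standing bottles:** their caps moved less than 0.2 px from the start picture.
- **Robot:** the gripper is clear of everything, and the wrist force is near zero.

**Not fully confirmed or in disagreement:**
- The arm blocked the side camera at the end, so the final state rests on the top view only.
- The network's centre for the righted bottle was (568.6, 129), about 4 mm from the cap position and well within tolerance. It also gave one low-score stray hit (0.58) there for a standing bottle.
- The jaw reading while gripping was 30 mm against the bottle's stated 33 mm. I did not find out why; the hold showed no slip.

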